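# Clear the way, turn the back-to-front spice caddy round and slide it home under the rack

### The job

The spice caddy with the mint handle was pushed back to front into the amber-edged bay of the low rack, and a squat jar stands in the way of the mint-edged bay where the caddy belongs. Set the jar aside on the counter; pull the caddy out, put it down on the counter and let go of it, then take it again and slide it fully home into the mint-edged bay with its handle sticking out of the mouth. Keep jar and caddy upright, and do not disturb the other caddy, the turntable of jars or the food mill.

Things in the scene. Friction and masses are not known exactly. Their poses are not given: they have to be found in the camera images.
- caddy: solid bamboo box 140 long (x) x 50 wide x 44 high, 0.14-0.28 kg, with a mint flat fin as handle on its -x end. Origin: centre of the box underside. Fin: x -70 to -110, 14 thick (y), z 6 to 44. Starts back to front in the amber bay: plain +x end 60-75 out of the mouth, fin inside. When home, its axes agree with the bay's, it touches the back stop, its -x face is 2 inside the mouth and only the fin sticks out
- caddy_handle (a point): centre of the caddy's mint fin, at (-90, 0, 25) mm in the caddy's frame; axes as the caddy
- bay_mint: mint-edged fixed bay, empty: a tunnel 150 deep (x) x 90 wide x 60 high; origin at the centre of its underside. Own -x = open mouth (at x=-75, towards the robot), +x = back stop (at x=+67). Inside 58 wide, 52 high, no floor (things slide on the counter). Clear 6 roof with coloured front edge, 16 bamboo sides. The three bays stand side by side, 90 apart, in any order, facing one way
- bay_white: fixed low tunnel like bay_mint, same size, axes and inside; White edge: holds the other caddy.
- bay_amber: fixed low tunnel like bay_mint, same size, axes and inside; Amber edge: the caddy is here at the start.
- other_caddy: bystander: a loose caddy of the same size and frame but with a white fin, home in the white-edged bay, its fin sticking out 40 mm in front of the mouth. Leave it.
- jar: the jar in the way: loose squat glass jar with a mint cap, 62 diameter, 52 high (cap 59 diameter above 42), 0.22 kg, origin at the centre of its underside; stands on the counter in front of the mint-edged bay, its centre 110 to 160 mm from the mouth and up to 20 mm to either side of the bay's middle, so that the 180 mm long caddy cannot go in past it
- susan: foot of a clear plastic lazy Susan (disc 230 diameter at 13 to 19 mm height, turns easily) carrying four upright glass jars with mint caps, 124 high in all; origin on its axis on the counter; stands far to the left or right. Leave it.
- turntable_jar (a point): middle of one of the four jars of the lazy Susan, 70 from its axis, 73 above the counter
- mill: bystander: loose yellow plastic food mill, body 100 diameter, 118 high, with a crank on top that reaches 70 from the axis, 165 high in all; origin at the centre of its underside; stands on the side opposite to the lazy Susan. Leave it.
Not all that is in view belongs to the job. Of the things that look like the jar, the larger one is meant. What is shaped like the bay_mint but turquoise is not meant.

How it is judged:
By the outcome, as a careful person would: the job done as asked, in the order asked, and still so for the second after the job is handed in, with the robot touching nothing.
It also fails if it takes over 69 s, if anything falls off the work surface, if the arm or the gripper's body presses on something with over 40 N, if the wrist force passes 120 N, or if a joint passes its speed limit or range.

### The arm

A 6-joint arm with a two-finger parallel gripper is mounted at the origin on the work surface. World frame = base frame: x ahead of the robot, y to its left, z up, the work surface at z = 0. Lengths are in m, angles in rad, forces in N, time in s.
With the tool pointing down it reaches from about 0.2 to 0.875 m from the base axis. Payload 3.4 kg.
Tool frame: the origin (TCP) lies between the finger pads; the fingertips stand 25 mm ahead of it and the grasp point (between the pads) lies 6 mm ahead of it (r.nose_length is the z of the fingertips in the tool frame, in m); z points along the fingers, x is the direction in which the jaws open and shut, and the axes are right-handed (so a half turn about z gives the same grasp; the last joint's range is limited). The gripper opens to 94 mm and grips with 3 to 60 N. Pads are 16 mm wide; open, the fingers measure 119 mm over their backs; the gripper's body (75 mm by 177 mm) begins 78 mm behind the grasp point.
Start: joints at [1.224, 0.276, 1.505, -0, 1.361, -0.121], TCP at [0.129, 0.56, 0.23] pointing down, gripper open.
Joint ranges: [-2.89, 2.89], [-0.75, 2.08], [0.22, 2.7], [-1.18, 4.32], [0.11, 2.71], [-2.7, 2.7]. Speed limits (rad/s): [2.57, 2.57, 3.14, 3.14, 3.14, 3.14].

### API

Orientations are given as a unit quaternion [w, x, y, z].
In Python, from plant import r, gripper_to, inverse_kinematics, vision, models, telemetry gives the robot as it stands. Calls block until the motion is done:
- r.move_to(position, orientation): joint-space move of the TCP to a pose.
- r.move_l(position, rot=None, vel=0.15, guard=None): straight line of the TCP; rot=None keeps the orientation; vel is the mean speed in m/s. With guard (N) it stops when the force on the tool has changed by that much, and returns True; else False.
- r.movej(angles): joint-space move.
- gripper_to(opening, f_grip=None): finger opening in m; f_grip is the grip in N (None keeps the last); returns when the fingers have stopped.
- r.hold(seconds).
- inverse_kinematics(position, orientation): joint angles nearest the present ones, or None.
- vision.snapshot(name): name is "side" or "top"; returns the picture (400x640x3 uint8, red, green, blue); there is no depth.
- vision.get_calibration(name): a dict with "fx", "fy", "cx", "cy" (pixels), "position" and "orientation" of the camera in the world. Camera axes: x right, y down, z forward; pixel columns grow to the right and rows downward; lengths in m; the calibration is good to about 2 mm. A picture is of the moment at which its call begins. get_calibration takes no time and is no camera call.
A pose or a line that the arm cannot do raises r.PlanningError and nothing moves.
- r.sign_off(): hands the job in, once; it reports no verdict.
Trained networks look in the newest picture that a camera, given by its name, has taken for a name from the list of things; names that differ only in an ending like _2 or _b are one class to them, and where a whole thing is asked for, a point or a joint stands for the part that bears it (a point fixed in the world has none). Each returns a list of dicts, best first, with "score" (0 to 1); they miss things now and then, are a little off and sometimes report something else, mostly with a low value. They report only what shows in the picture. A call takes as long as a camera call. They do not tell look-alikes from the thing itself.
- models.boxes_of(thing, camera): "at" ([x, y, z] in m, in world coordinates, good to about 4 mm: the middle of the surface that is visible of it).
- models.regions_of(thing, camera): "pixels" (400x640 bool, what is visible of it).
- models.mark_of(thing, camera): "at" ([x, y, z] in m, in world coordinates, good to about 4 mm: a listed point, or the origin of a listed thing).
Readings, each from a call of its own:
- telemetry.current_t(): time.
- telemetry.current_joints(): joint angles.
- telemetry.current_dq(): joint speeds.
- telemetry.current_joint_efforts(): joint torques, N m.
- telemetry.current_ee_pos(): TCP position.
- telemetry.current_tool_rot(): TCP orientation.
- telemetry.current_wrist_force(): force on the tool from outside, world axes, zero at the start.
- telemetry.current_torque(): the same for the moment, N m.
- telemetry.current_opening(): finger opening in m.
Only numpy, scipy, OpenCV 4.12 (cv2) and the standard library are available. Lean on these libraries where they do the work, as an engineer would, in place of code of your own. Each camera call takes 0.05 s, during which the arm holds its last target.

## Working session

There is one attempt and no reset: what is moved stays moved. The work goes in short steps, each a Python script; the robot and the scene stay as the last script left them, time stands still between calls to the robot, and variables do not carry over. Pictures are saved under pics/ and viewed, and the job is handed in when it is done.

```bash
mkdir -p pics; ls; cat > h.py <<'E'
import numpy as np, cv2
from plant import r, gripper_to, inverse_kinematics, vision, models, telemetry
from scipy.spatial.transform import Rotation as R
def save(im,n): cv2.imwrite('pics/'+n,im[:,:,::-1])
def K(c):
    d=vision.get_calibration(c); q=d['orientation']
    return d, R.from_quat([q[1],q[2],q[3],q[0]]).as_matrix(), np.array(d['position'])
def ray(c,u,v,z):
    d,M,p=K(c); k=M@np.array([(u-d['cx'])/d['fx'],(v-d['cy'])/d['fy'],1]); return p+k*(z-p[2])/k[2]
def proj(c,P):
    d,M,p=K(c); k=M.T@(np.array(P)-p); return [d['fx']*k[0]/k[2]+d['cx'],d['fy']*k[1]/k[2]+d['cy']]
E
python3 - <<'E'
from h import *
for c in ('top','side'):
    im=vision.snapshot(c); save(im,c+'0.png'); d=vision.get_calibration(c); print(d)
    for t in ['caddy','caddy_handle','bay_mint','bay_white','bay_amber','other_caddy','jar','susan','mill']:
        print(c,t,[(np.round(x['at'],3).tolist(),round(x['score'],2)) for x in models.mark_of(t,c)])
print(telemetry.current_t(),telemetry.current_tool_rot())
E
```

```text
pics
{'fx': 475.07336037643887, 'fy': 475.07336037643887, 'cx': 317.4859135708711, 'cy': 203.3525986056218, 'position': array([ 0.48369948, -0.0140537 ,  1.43310816]), 'orientation': array([-0.03139556,  0.71120808, -0.70157821,  0.03139096])}
top caddy [([0.629, -0.044, 0.002], 0.64)]
top caddy_handle [([0.537, 0.439, 0.07], 0.72)]
top bay_mint [([0.791, 0.318, -0.002], 0.83), ([0.722, 0.028, 0.004], 0.58)]
top bay_white [([0.684, -0.147, 0.003], 0.58)]
top bay_amber [([0.7, -0.056, 0.001], 0.57)]
top other_caddy []
top jar [([0.527, 0.082, -0.001], 0.54), ([0.614, 0.174, -0.0], 0.44)]
top susan [([0.483, 0.398, 0.001], 0.94)]
top mill [([0.54, -0.376, 0.001], 0.92)]
{'fx': 435.9694588823286, 'fy': 435.9694588823286, 'cx': 312.53707451310373, 'cy': 196.97702961518576, 'position': array([ 0.27500619, -0.89662562,  0.81725246]), 'orientation': array([-0.43130679,  0.88637639, -0.14660491,  0.08257329])}
side caddy [([0.632, -0.042, -0.002], 0.69)]
side caddy_handle []
side bay_mint [([0.718, 0.029, -0.002], 0.97), ([0.796, 0.314, 0.003], 0.85), ([0.701, -0.057, 0.003], 0.21)]
side bay_white [([0.684, -0.149, 0.004], 0.56), ([0.53, 0.083, 0.001], 0.26)]
side bay_amber [([0.702, -0.056, 0.003], 0.74)]
side other_caddy []
side jar [([0.624, 0.17, -0.0], 0.67), ([0.702, -0.059, 0.003], 0.61), ([0.532, 0.086, 0.002], 0.57), ([0.683, -0.15, 0.002], 0.45)]
side susan [([0.487, 0.395, 0.001], 0.61)]
side mill [([0.544, -0.382, 0.004], 0.91), ([0.54, 0.439, 0.069], 0.67)]
1.0 [-6.73559482e-06  7.82251401e-01  6.22962877e-01  2.76850876e-05]
```

View pics/top0.png

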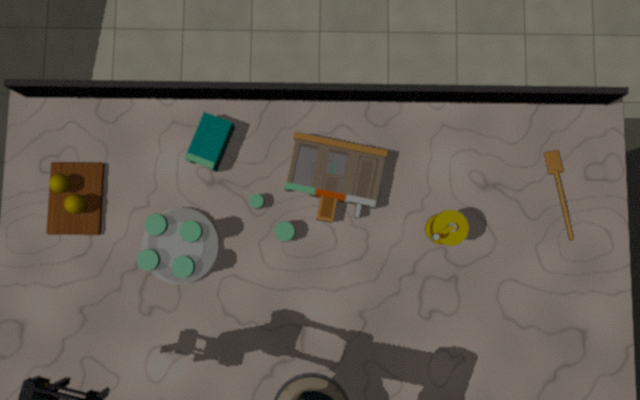

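View pics/side0.png

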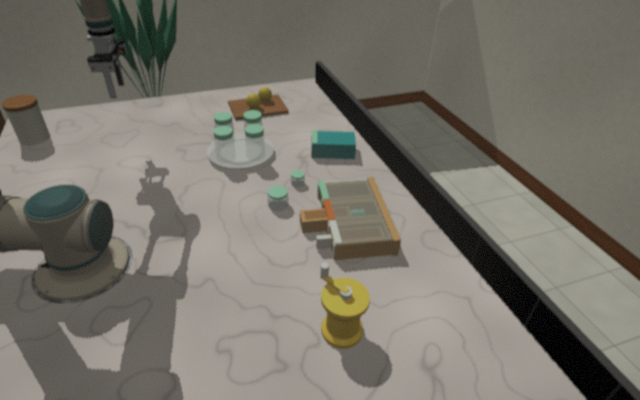

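```bash
python3 - <<'E'
import cv2
a=cv2.imread('pics/top0.png')[120:300,225:425]; cv2.imwrite('pics/topc.png',cv2.resize(a,None,fx=4,fy=3.3333*1,interpolation=3)[:600])
a=cv2.imread('pics/side0.png')[140:300,300:520]; cv2.imwrite('pics/sidec.png',cv2.resize(a,None,fx=3.6,fy=3.6,interpolation=3)[:600])
E
```

```text
(no output)
```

View pics/topc.png

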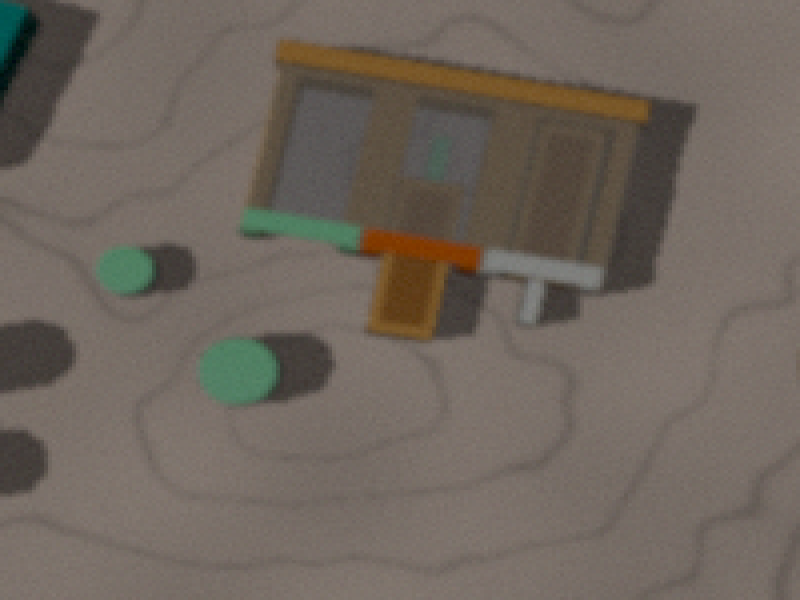

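View pics/sidec.png

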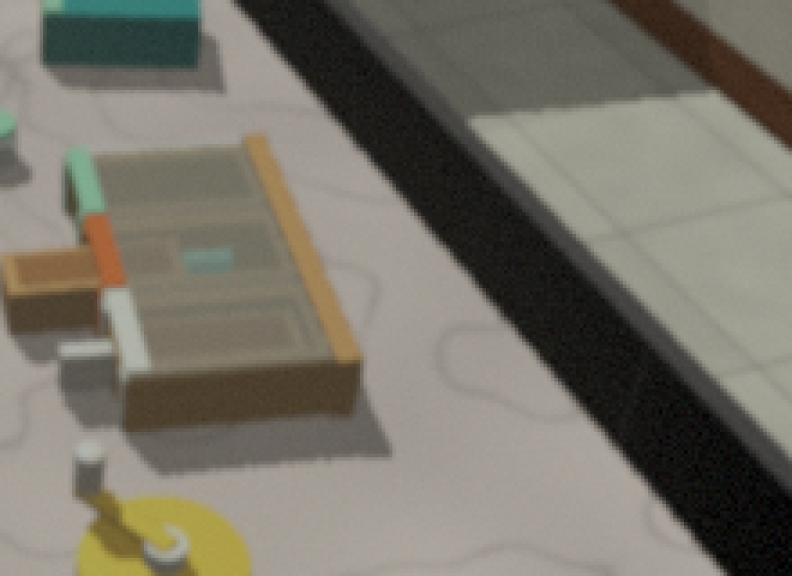

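```bash
cat >> h.py <<'E'
def overlay(c,im,lines,n,crop,s):
    im=cv2.resize(im[crop[1]:crop[3],crop[0]:crop[2]],None,fx=s,fy=s,interpolation=cv2.INTER_CUBIC)[:,:,::-1].copy()
    for L,col in lines:
        q=np.array([(np.array(proj(c,p))+.5-np.array(crop[:2]))*s for p in L]); cv2.polylines(im,[np.round(q*16).astype(np.int32)],False,col,1,cv2.LINE_AA,4)
    cv2.imwrite('pics/'+n,im)
E
cat > fit.py <<'E'
from h import *
ims={c:cv2.imread(f'pics/{c}0.png')[:,:,::-1] for c in('top','side')}
def T(p,pts):
    x,y,a=p; c,s=np.cos(a),np.sin(a); return [np.array([x+c*q[0]-s*q[1],y+s*q[0]+c*q[1],q[2]]) for q in pts]
if __name__=='__main__':
    import sys
    p=[float(v) for v in sys.argv[1:4]]   # amber centre = middle bay
    top=[(-.075,-.135,.06),(-.075,.135,.06),(.075,.135,.06),(.075,-.135,.06),(-.075,-.135,.06)]
    bot=[(-.075,-.135,0),(-.075,.135,0)]
    right=[(-.075,-.135,0),(.075,-.135,0),(.075,-.135,.06)]
    L=[(T(p,top),(0,0,255)),(T(p,bot),(255,0,255)),(T(p,right),(255,0,255)),(T(p,[(-.075,-.045,.06),(.075,-.045,.06)]),(255,255,0)),(T(p,[(-.075,.045,.06),(.075,.045,.06)]),(255,255,0))]
    overlay('top',ims['top'],L,'ot.png',(270,120,400,230),6)
    overlay('side',ims['side'],L,'os.png',(300,165,415,265),6)
E
python3 - <<'E'
from h import *
import fit
P=lambda u,v:ray('top',u,v,.06)
print(P(285.3,190.3),P(375.7,206.8),P(294.5,132.5),P(387,148))
# amber: centers
E
python3 fit.py 0.702 -0.0585 -0.2
```

```text
[0.64281627 0.08091927 0.06      ] [ 0.59825109 -0.18215793  0.06      ] [0.81422114 0.05722356 0.06      ] [ 0.77171082 -0.21482046  0.06      ]
```

View pics/ot.png

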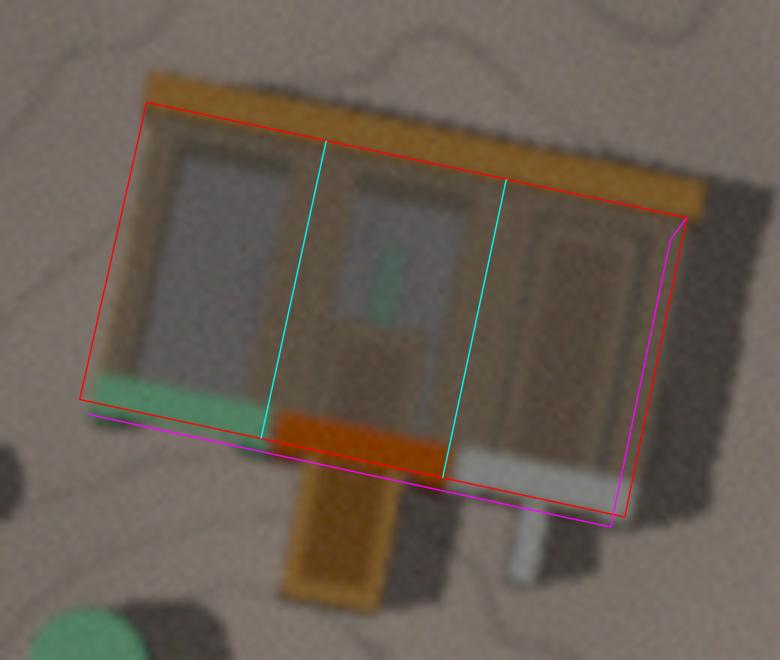

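View pics/os.png

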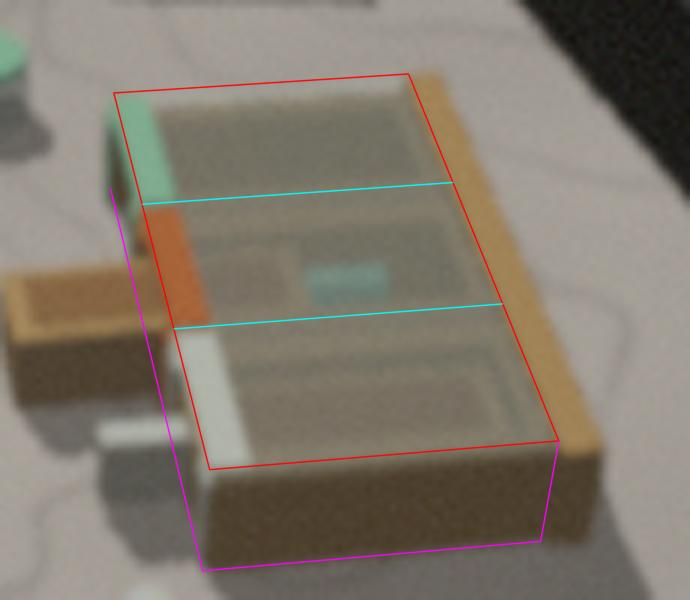

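```bash
python3 fit.py 0.698 -0.0625 -0.168
```

```text
(no output)
```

View pics/ot.png

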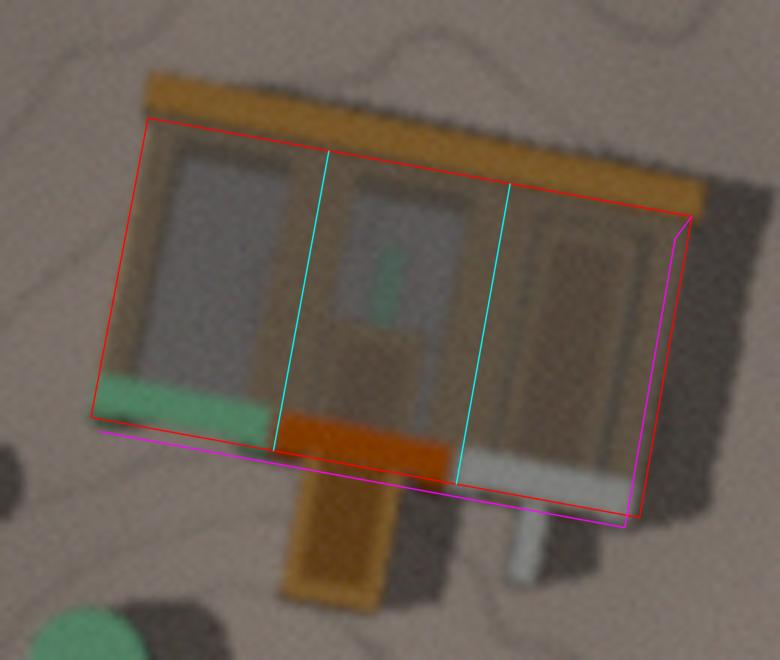

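View pics/os.png

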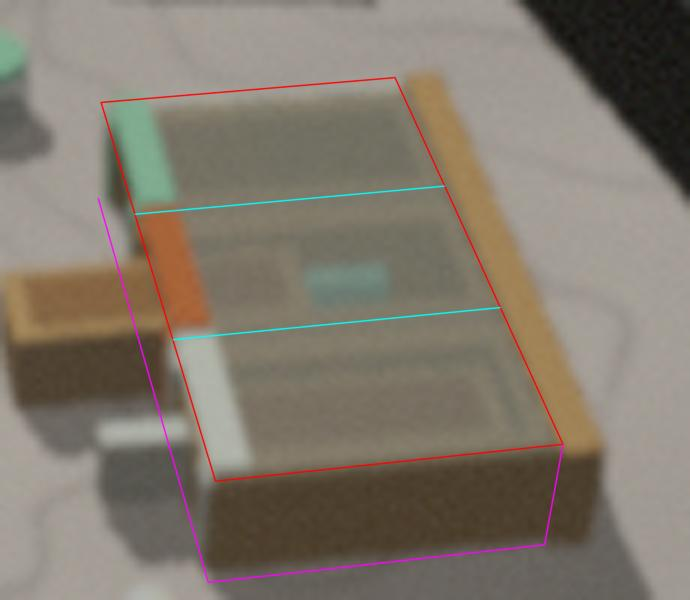

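```bash
python3 - <<'E'
from h import *; from fit import T
from scipy.optimize import least_squares
pts=[(-.075,.135,.06),(-.075,.045,.06),(-.075,-.045,.06),(-.075,-.135,.06)]
o={'top':(np.array([(95,411),(272,443),(457,478),(634,512)])/6-.5+[270,120]),'side':(np.array([(110,99),(138,206),(172,330),(207,472)])/6-.5+[300,165])}
for cs in (['top'],['side'],['top','side']):
    f=lambda p:np.concatenate([(np.array([proj(c,q) for q in T(p,pts)])-o[c]).ravel() for c in cs])
    s=least_squares(f,[.7,-.06,-.18]); print(cs,s.x,np.abs(s.fun).max())
E
python3 fit.py 0.7 -0.0605 -0.183
```

```text
['top'] [ 0.70087485 -0.06279466 -0.17277929] 0.7910702948300354
['side'] [ 0.70013865 -0.05986969 -0.19596719] 0.6428149085205916
['top', 'side'] [ 0.70007331 -0.06204522 -0.18575566] 1.200888224024311
```

View pics/ot.png

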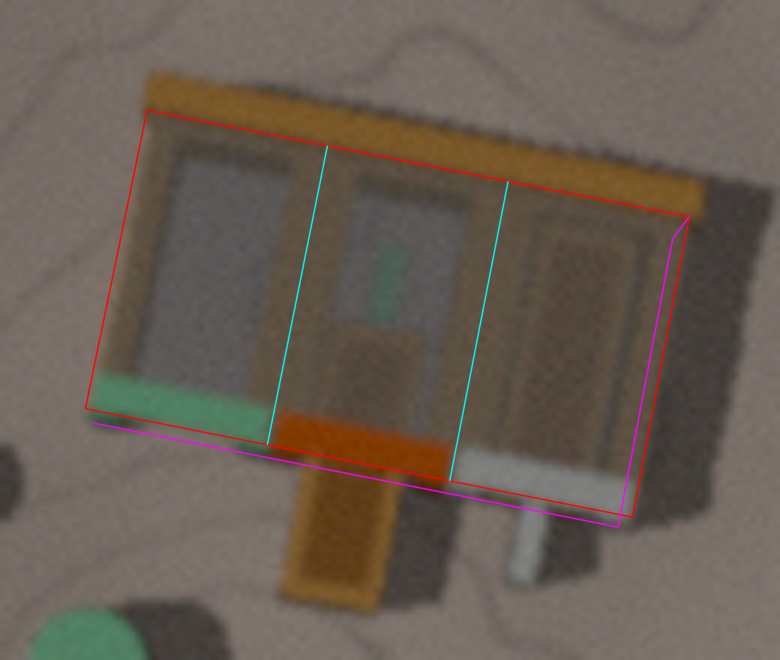

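View pics/os.png

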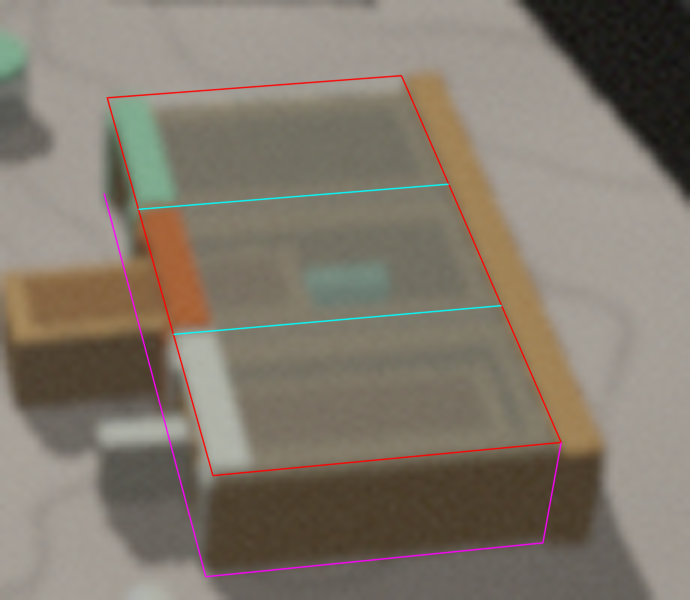

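```bash
cat >> h.py <<'E'
YAW=-0.183
MINT=np.array([.718,.0265]); AMB=np.array([.7015,-.0625])
ex=np.array([np.cos(YAW),np.sin(YAW)]); ey=np.array([-ex[1],ex[0]])
def bay(B,x,y,z): q=B+ex*x+ey*y; return [q[0],q[1],z]
def down(a):  # tool down, tool x at world angle a
    q=(R.from_euler('z',a)*R.from_euler('x',np.pi)).as_quat(); return [q[3],q[0],q[1],q[2]]
E
python3 - <<'E'
from h import *
print('jar',ray('top',284,231,.052),'small',ray('top',225+125/4,120+270/3.333,.045))
e=ray('top',270+330/6-.5,120+603/6-.5,.044); print('end',e, 'in amber', ex@(e[:2]-AMB), ey@(e[:2]-AMB))
print(telemetry.current_joints())
for n,p in [('jar',[.53,.084,.033]),('jar2',[.37,-.16,.033]),('grab',bay(AMB,-.12,0,.03)),('pulled',bay(AMB,-.26,0,.03)),('put',bay(MINT,-.165,0,.03)),('fin',bay(MINT,-.26,0,.03)),('home',bay(MINT,-.093,0,.03))]:
    for a in (YAW+np.pi/2,YAW-np.pi/2):
        j=inverse_kinematics(p,down(a)); print(n,round(a,2),None if j is None else np.round(j,2))
E
```

```text
jar [0.52478209 0.08291391 0.052     ] small [0.61176954 0.16657251 0.045     ]
end [ 0.55878071 -0.03439134  0.044     ] in amber -0.14545141440067558 0.0016672103179338526
[ 1.22401869e+00  2.75887296e-01  1.50496417e+00 -1.79321519e-05
  1.36068697e+00 -1.21026857e-01]
jar 1.39 [ 0.03  0.41  1.86 -0.    0.87 -1.36]
jar -1.75 [ 0.03  0.41  1.86 -0.    0.87  1.78]
jar2 1.39 [-0.58  0.25  2.14 -0.    0.75 -1.97]
jar2 -1.75 [-0.58  0.25  2.14 -0.    0.75  1.17]
grab 1.39 [-0.19  0.47  1.76 -0.    0.92 -1.58]
grab -1.75 [-0.19  0.47  1.76 -0.    0.92  1.57]
pulled 1.39 [-0.19  0.3   2.06 -0.    0.78 -1.58]
pulled -1.75 [-0.19  0.3   2.06 -0.    0.78  1.56]
put 1.39 [-0.02  0.44  1.82 -0.    0.89 -1.41]
put -1.75 [-0.02  0.44  1.82 -0.    0.89  1.73]
fin 1.39 [ 0.01  0.33  2.01 -0.    0.8  -1.38]
fin -1.75 [ 0.01  0.33  2.01 -0.    0.8   1.76]
home 1.39 [-0.04  0.52  1.66 -0.    0.97 -1.43]
home -1.75 [-0.04  0.52  1.66 -0.    0.97  1.71]
```

```bash
python3 - <<'E'
from h import *
q=down(YAW+np.pi/2); J=[.5275,.0835]
r.move_to([*J,.22],q); r.move_l([*J,.033],vel=.2,guard=15)
gripper_to(.045,f_grip=20)
print(telemetry.current_opening(),telemetry.current_wrist_force(),telemetry.current_ee_pos(),telemetry.current_t())
r.move_l([*J,.14],vel=.2)
print(telemetry.current_opening(),telemetry.current_wrist_force())
save(vision.snapshot('side'),'s1.png')
E
python3 -c "
import cv2;a=cv2.imread('pics/s1.png')[100:300,180:420];cv2.imwrite('pics/s1c.png',cv2.resize(a,None,fx=3,fy=3))"
```

```text
0.06117988176933471 [-0.47525045  0.62367237  2.2031382 ] [0.52778872 0.08378129 0.03339857] 4.9167
0.06137731906936286 [-0.26432296 -0.57230394 -2.87879861]
```

View pics/s1c.png

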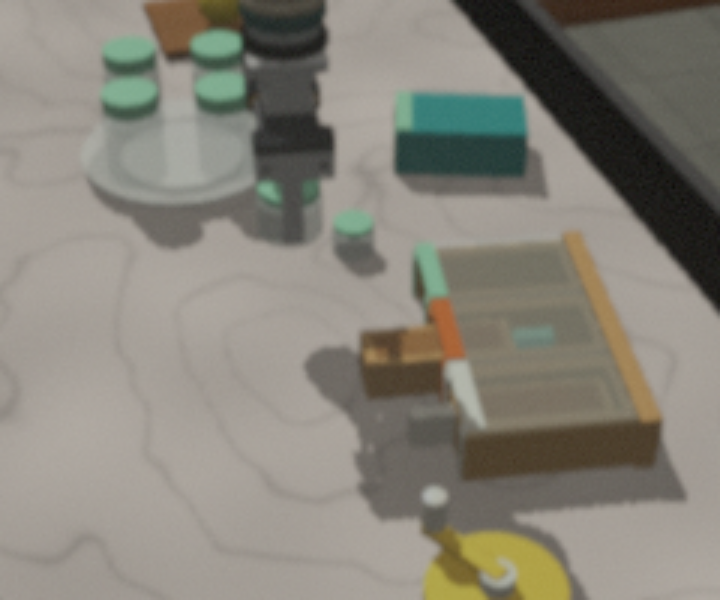

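The large jar is held upright (around crop pixel 290,210). Next I set it down, then pull the caddy.

```bash
python3 - <<'E'
from h import *
r.move_l([.37,-.16,.14],vel=.25)
r.move_l([.37,-.16,.036],vel=.15); r.move_l([.37,-.16,.0325],vel=.02,guard=6)
print(telemetry.current_ee_pos(),telemetry.current_wrist_force())
gripper_to(.085); r.move_l([.37,-.16,.16],vel=.25)
a=bay(AMB,-.124,.0005,.16); r.move_to(a,down(YAW+np.pi/2)); gripper_to(.078)
im=vision.snapshot('top'); save(im,'t2.png'); 
print(telemetry.current_t(),telemetry.current_ee_pos())
E
python3 -c "
import cv2;a=cv2.imread('pics/t2.png')[100:300,230:470];cv2.imwrite('pics/t2c.png',cv2.resize(a,None,fx=3,fy=3))"
```

```text
[ 0.37113072 -0.16057187  0.03334393] [ 0.31100076 -1.19032609  5.15386026]
10.6583 [ 0.57935698 -0.04002058  0.16038387]
```

View pics/t2c.png

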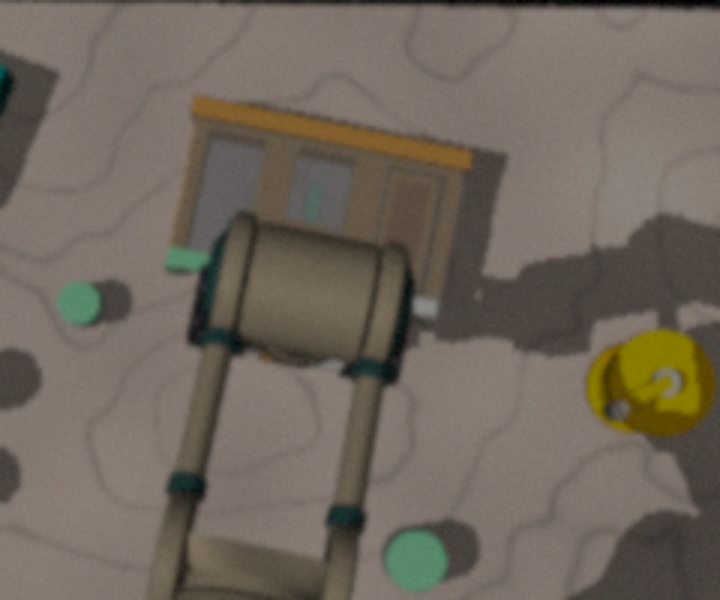

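```bash
python3 - <<'E'
from h import *
a=bay(AMB,-.124,.0005,.03); print(r.move_l(a,vel=.15,guard=12))
gripper_to(.035,f_grip=25)
print(telemetry.current_opening(),telemetry.current_ee_pos(),telemetry.current_wrist_force())
print(r.move_l(bay(AMB,-.264,.0005,.03),vel=.1,guard=20),telemetry.current_wrist_force())
gripper_to(.075)
r.move_l(bay(AMB,-.264,.0005,.12),vel=.25)
p=[.37,.1,.30]; r.move_to(p,down(YAW+np.pi/2))
for c in('top','side'):
    save(vision.snapshot(c),c+'3.png')
    for t in('caddy','caddy_handle'): print(c,t,[(np.round(x['at'],4).tolist(),round(x['score'],2)) for x in models.mark_of(t,c)])
print(telemetry.current_t(),telemetry.current_ee_pos())
E
python3 -c "
import cv2
a=cv2.imread('pics/top3.png')[130:300,230:450];cv2.imwrite('pics/t3c.png',cv2.resize(a,None,fx=3.5,fy=3.5))
a=cv2.imread('pics/side3.png')[130:300,220:440];cv2.imwrite('pics/s3c.png',cv2.resize(a,None,fx=3.5,fy=3.5))"
```

```text
False
0.05010903196907099 [ 0.57985087 -0.03912247  0.03049322] [-0.60471365  2.1171239   4.04659664]
False [3.28640927 0.16878292 7.63285563]
top caddy [([0.4907, -0.0201, 0.0019], 0.6)]
top caddy_handle [([0.5826, -0.0372, 0.0246], 0.7), ([0.7224, 0.0309, 0.0043], 0.37), ([0.6843, -0.1464, 0.0013], 0.28)]
side caddy [([0.4941, -0.018, 0.0009], 0.61)]
side caddy_handle [([0.583, -0.0356, 0.026], 0.78)]
16.0583 [0.37009077 0.09953601 0.29898572]
```

View pics/t3c.png

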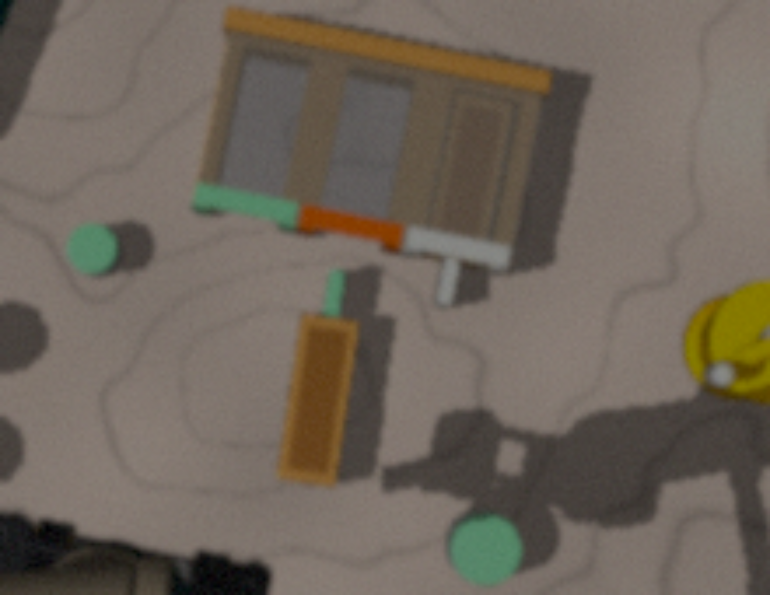

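View pics/s3c.png

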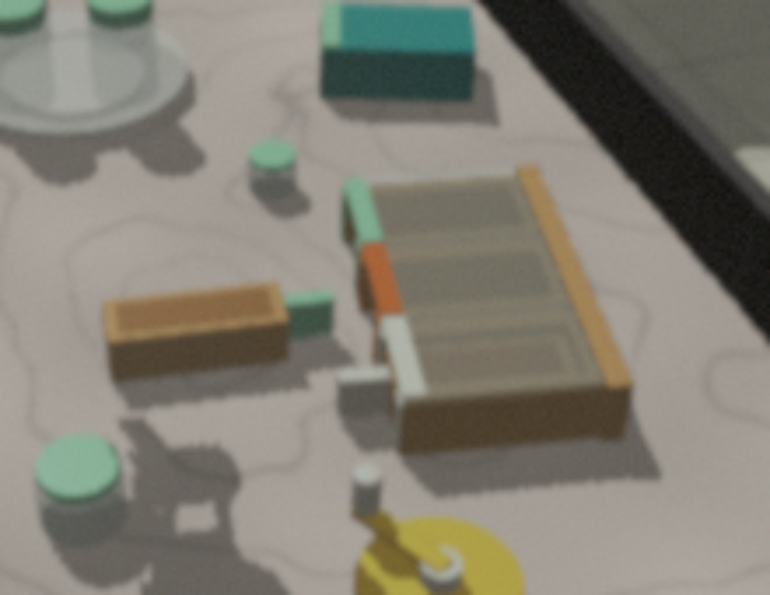

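```bash
python3 - <<'E'
from h import *
A=down(YAW+np.pi/2); B=down(YAW-np.pi/2)
c=lambda z: bay(AMB,-.214,.0005,z)
r.move_to(c(.12),A); print(r.move_l(c(.03),vel=.15,guard=12))
gripper_to(.035,f_grip=30)
print(telemetry.current_opening(),telemetry.current_ee_pos())
r.move_l(c(.13),vel=.15)
r.move_to(bay(MINT,-.172,0,.13),B)
print(telemetry.current_opening(),telemetry.current_joints())
r.move_l(bay(MINT,-.172,0,.036),vel=.12); print(r.move_l(bay(MINT,-.172,0,.030),vel=.02,guard=6))
print(telemetry.current_ee_pos(),telemetry.current_wrist_force())
gripper_to(.07); r.move_l(bay(MINT,-.172,0,.13),vel=.25)
r.move_to([.37,-.02,.30],B)
for cc in('top','side'):
    save(vision.snapshot(cc),cc+'4.png')
    for t in('caddy','caddy_handle'): print(cc,t,[(np.round(x['at'],4).tolist(),round(x['score'],2)) for x in models.mark_of(t,cc)])
print(telemetry.current_t(),telemetry.current_ee_pos(), 'expect c',bay(MINT,-.172,0,0),'h',bay(MINT,-.262,0,0))
E
python3 -c "
import cv2
a=cv2.imread('pics/top4.png')[130:300,230:450];cv2.imwrite('pics/t4c.png',cv2.resize(a,None,fx=3.5,fy=3.5))
a=cv2.imread('pics/side4.png')[130:300,220:440];cv2.imwrite('pics/s4c.png',cv2.resize(a,None,fx=3.5,fy=3.5))"
```

```text
False
0.05013803531622763 [ 0.49172403 -0.02287969  0.03061599]
0.05013999422168558 [-2.12194414e-02  3.16869147e-01  1.71061057e+00 -4.97993137e-05
  1.11430309e+00  1.73243738e+00]
True
[0.54944404 0.05779772 0.03057608] [ 0.90889883 -0.24609108  5.35156425]
top caddy [([0.5478, 0.0579, 0.0035], 0.79)]
top caddy_handle [([0.5464, 0.0581, -0.0003], 0.72), ([0.4643, 0.0706, 0.0264], 0.62)]
side caddy [([0.5519, 0.0579, 0.0056], 0.8)]
side caddy_handle [([0.4593, 0.0693, 0.0246], 0.78)]
25.575 [ 0.37036565 -0.01982702  0.29920678] expect c [np.float64(0.5488720254562092), np.float64(0.05780061064443984), 0] h [np.float64(0.4603748294739929), np.float64(0.07417883714443745), 0]
```

View pics/t4c.png

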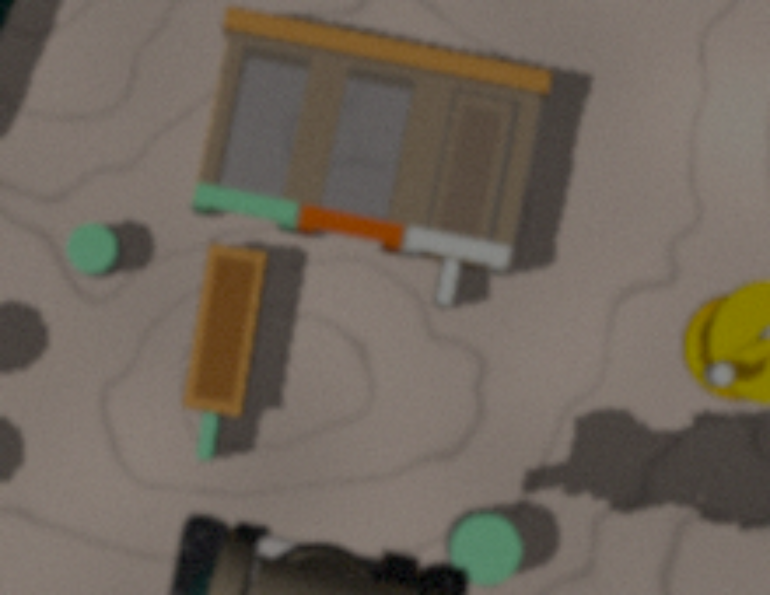

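View pics/s4c.png

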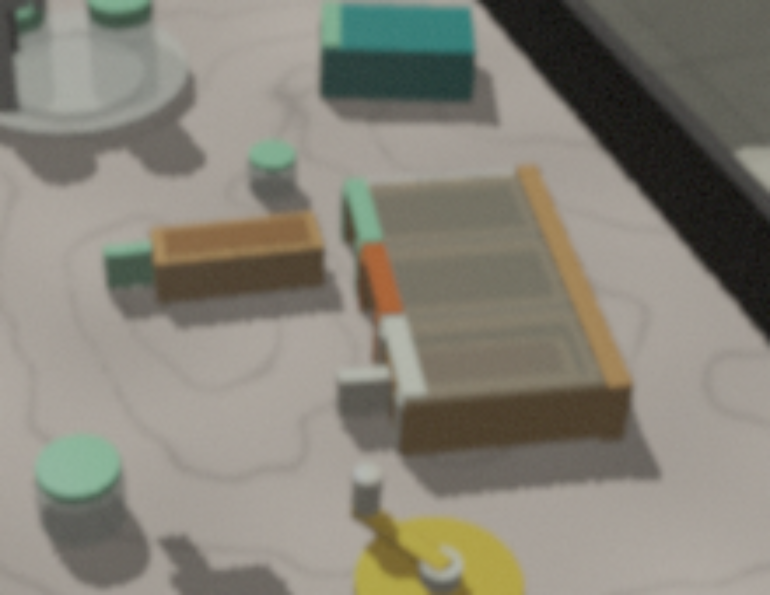

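```bash
python3 - <<'E'
from h import *
for c,crop,s in(('top',(280,125,330,250),4.8),('side',(245,170,360,220),6.5)):
    im=cv2.imread(f'pics/{c}4.png')[:,:,::-1]
    cx=-.172
    L=[([bay(MINT,x,y,.044) for x,y in((cx-.07,-.025),(cx-.07,.025),(cx+.07,.025),(cx+.07,-.025),(cx-.07,-.025))],(0,0,255)),
       ([bay(MINT,cx-.11,0,.044),bay(MINT,cx-.07,0,.044)],(0,0,255)),
       ([bay(MINT,x,y,.06) for x,y in((-.075,-.045),(-.075,.045),(.075,.045),(.075,-.045),(-.075,-.045))],(255,0,255)),
       ([bay(MINT,x,y,.0) for x,y in((-.075,-.029),(.067,-.029),(.067,.029),(-.075,.029))],(255,255,0))]
    overlay(c,im,L,f'o4{c}.png',crop,s)
E
```

```text
(no output)
```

View pics/o4top.png

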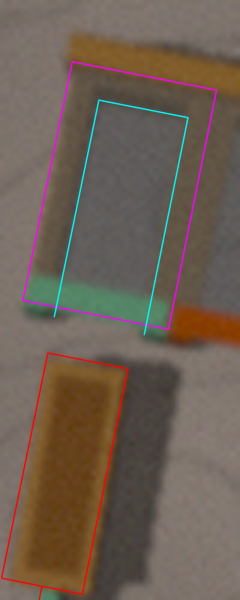

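View pics/o4side.png

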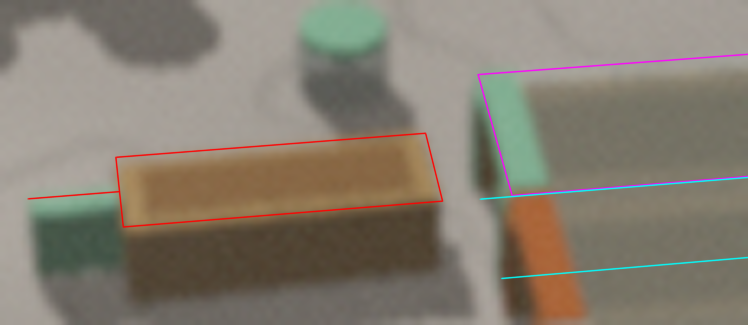

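```bash
python3 - <<'E'
from h import *
B=down(YAW-np.pi/2)
for h in ([.4643,.0706],[.4593,.0693]): d=np.array(h)-MINT; print('handle in bay',ex@d,ey@d)
gripper_to(.05)
r.move_to(bay(MINT,-.264,-.0005,.13),B); print(telemetry.current_tool_rot(),B)
print(r.move_l(bay(MINT,-.264,-.0005,.031),vel=.15,guard=12))
gripper_to(.005,f_grip=40); print(telemetry.current_opening(),telemetry.current_ee_pos(),telemetry.current_wrist_force(),telemetry.current_torque())
print(r.move_l(bay(MINT,-.249,-.0005,.031),vel=.05,guard=20))
for c in('top','side'): save(vision.snapshot(c),c+'5.png')
print(telemetry.current_t())
for c,crop,s in(('top',(270,125,340,250),4.8),('side',(245,165,360,220),6.5)):
    im=cv2.imread(f'pics/{c}5.png')[:,:,::-1]
    cx=-.157
    L=[([bay(MINT,x,y,.044) for x,y in((cx-.07,-.025),(cx-.07,.025),(cx+.07,.025),(cx+.07,-.025),(cx-.07,-.025))],(0,0,255)),
       ([bay(MINT,x,y,.06) for x,y in((-.075,-.045),(-.075,.045),(.075,.045),(.075,-.045),(-.075,-.045))],(255,0,255))]
    overlay(c,im,L,f'o5{c}.png',crop,s)
E
```

```text
handle in bay -0.25748909343709037 -0.0028047746692628508
handle in bay -0.26216902994221347 -0.004992968972339172
[ 2.68111494e-04 -6.39668714e-01  7.68650510e-01 -5.07775046e-04] [np.float64(3.9160456072056235e-17), np.float64(0.6395387812930433), np.float64(-0.7687588355409054), np.float64(-4.7072902363070813e-17)]
False
0.013983304997414965 [0.45839527 0.07404515 0.03115662] [-0.46040127  0.10177384  3.17040936] [-0.05750087  0.21183446 -0.08101522]
False
28.9667
```

View pics/o5top.png

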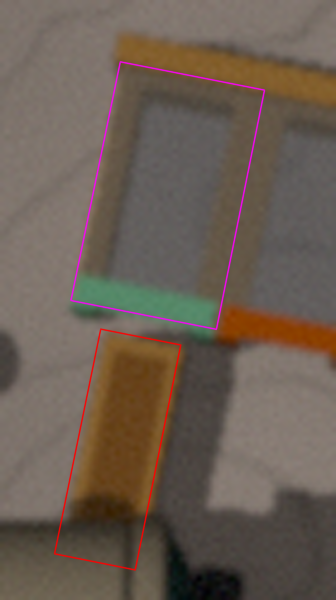

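View pics/o5side.png

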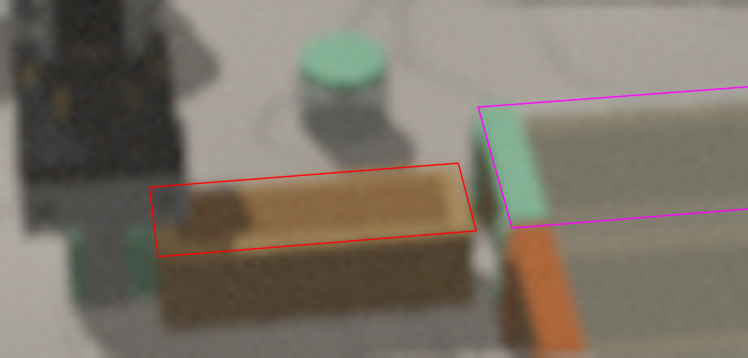

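```bash
python3 - <<'E'
from h import *
r.move_l(bay(MINT,-.245,.001,.031),vel=.03)
for x in(-.21,-.16,-.115):
    g=r.move_l(bay(MINT,x,.001,.031),vel=.07,guard=8); p=telemetry.current_ee_pos(); d=p[:2]-MINT
    f=telemetry.current_wrist_force()
    print(x,g,ex@d,ey@d,'f',ex@f[:2],ey@f[:2],f[2],telemetry.current_torque())
    if g: break
for c in('top','side'): save(vision.snapshot(c),c+'6.png')
print(telemetry.current_t())
a=cv2.imread('pics/side6.png')[150:260,240:400];cv2.imwrite('pics/s6c.png',cv2.resize(a,None,fx=5,fy=5))
E
```

```text
-0.21 True -0.24577983374358317 0.0006605964112046458 f 0.3608803556217939 -0.20783044673004958 2.8147587335625532 [ 0.05503853 -0.12645571 -0.01605064]
29.5667
```

View pics/s6c.png

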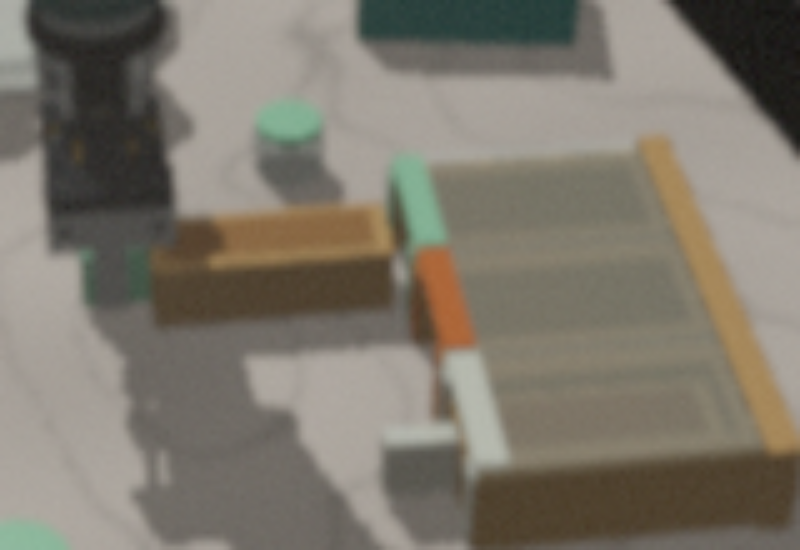

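```bash
python3 - <<'E'
from h import *
for x in(-.225,-.20,-.16,-.115):
    g=r.move_l(bay(MINT,x,.001,.031),vel=.05,guard=16); p=telemetry.current_ee_pos(); d=p[:2]-MINT
    f=telemetry.current_wrist_force()
    print(x,g,ex@d,ey@d,'f',ex@f[:2],ey@f[:2],f[2],telemetry.current_torque())
    if g: break
for c in('top','side'): save(vision.snapshot(c),c+'7.png')
print(telemetry.current_t())
a=cv2.imread('pics/side7.png')[150:260,240:400];cv2.imwrite('pics/s7c.png',cv2.resize(a,None,fx=5,fy=5))
a=cv2.imread('pics/top7.png')[120:230,260:420];cv2.imwrite('pics/t7c.png',cv2.resize(a,None,fx=5,fy=5))
E
```

```text
-0.225 False -0.22593447669339967 0.000992863718745362 f -2.2785957781738237 0.15215099742315102 5.281254682227155 [0.21639915 0.58451036 0.01161244]
-0.2 False -0.20002651525191087 0.0009753758052485208 f -1.6428398292542707 0.8401206653062901 2.3189477788706596 [0.17647987 0.4138015  0.03669661]
-0.16 False -0.15932963060985086 0.0009621462220618044 f 0.7196535660376386 -0.17064210727115162 -1.1329093377136483 [0.01838063 0.188049   0.05324763]
-0.115 False -0.11497497538563224 0.0010052219328256099 f 0.5351115548603915 0.02213655077688387 -1.1479539439834143 [0.02681841 0.33468471 0.00883086]
32.9
```

View pics/s7c.png

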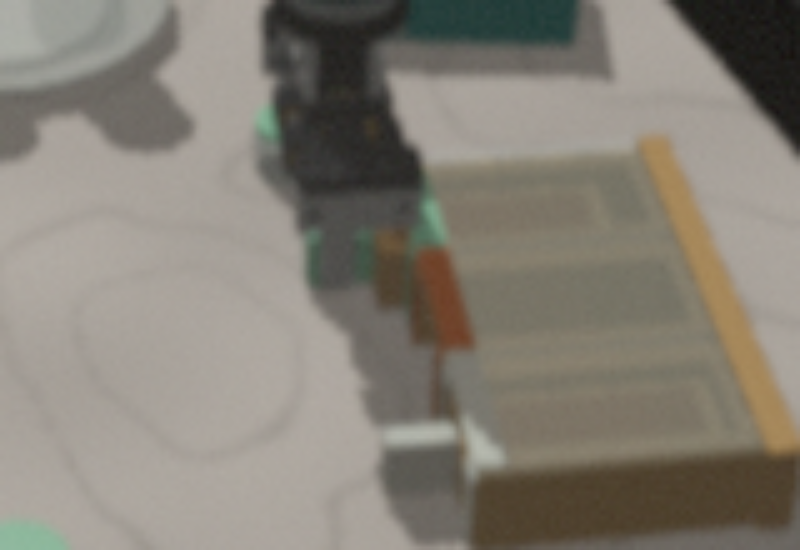

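View pics/t7c.png

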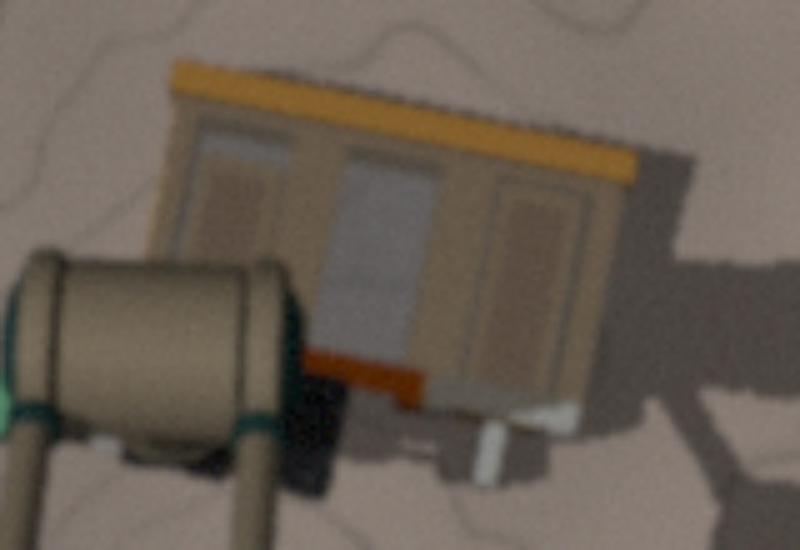

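```bash
python3 - <<'E'
from h import *
for x in(-.104,-.082):
    g=r.move_l(bay(MINT,x,.001,.031),vel=.02,guard=12); p=telemetry.current_ee_pos(); d=p[:2]-MINT
    f=telemetry.current_wrist_force()
    print(x,g,ex@d,ey@d,'f',ex@f[:2],ey@f[:2],f[2],telemetry.current_torque())
    if g: break
for c in('top','side'): save(vision.snapshot(c),c+'8.png')
print(telemetry.current_t())
a=cv2.imread('pics/side8.png')[150:260,240:400];cv2.imwrite('pics/s8c.png',cv2.resize(a,None,fx=5,fy=5))
a=cv2.imread('pics/top8.png')[120:230,260:420];cv2.imwrite('pics/t8c.png',cv2.resize(a,None,fx=5,fy=5))
E
```

```text
-0.104 False -0.10399638383418958 0.000994701405449028 f -0.41171870071382516 0.8455816171404186 -3.0552357733890947 [0.02926455 0.32417895 0.00230477]
-0.082 True -0.09552071072016571 0.0010907749317977382 f -0.38396860835938945 -1.8347445909070947 4.27921119957762 [0.08612546 0.01532534 0.00241157]
34.3583
```

View pics/s8c.png

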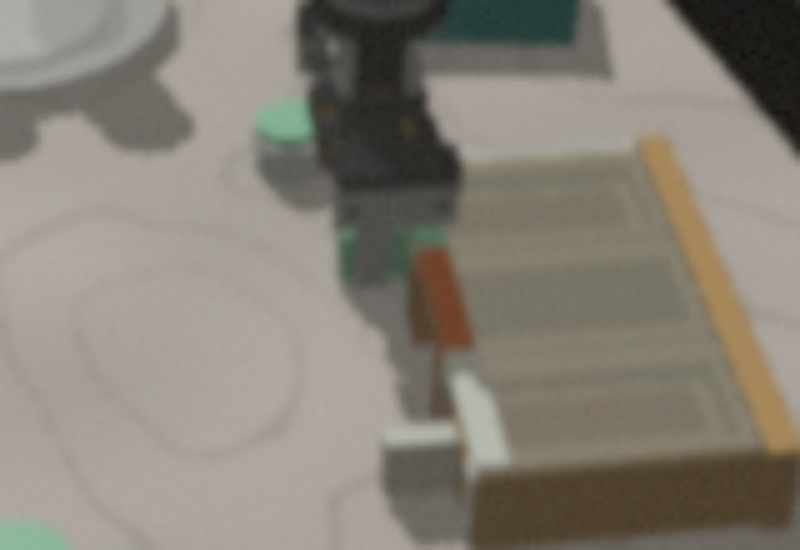

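View pics/t8c.png

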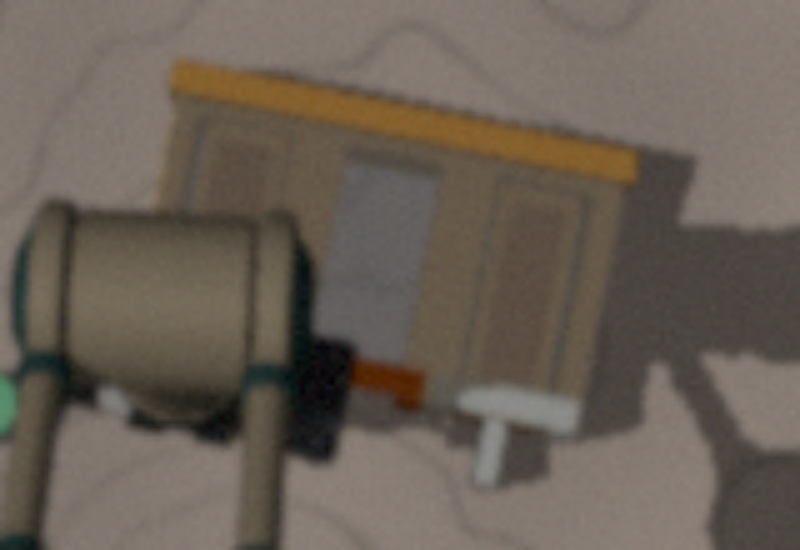

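```bash
python3 - <<'E'
from h import *
g=r.move_l(bay(MINT,-.086,.001,.031),vel=.015,guard=18); p=telemetry.current_ee_pos(); d=p[:2]-MINT
f=telemetry.current_wrist_force(); print(g,ex@d,ey@d,f)
gripper_to(.045); p=telemetry.current_ee_pos(); x=ex@(p[:2]-MINT)
r.move_l(bay(MINT,x-.0,.001,.17),vel=.2)
r.move_to([.33,0.0,.30],down(YAW-np.pi/2))
for c in('top','side'):
    save(vision.snapshot(c),c+'9.png')
    for t in('caddy','caddy_handle','jar','mill','susan'): print(c,t,[(np.round(x['at'],4).tolist(),round(x['score'],2)) for x in models.mark_of(t,c)])
print(telemetry.current_t(),'expect c',bay(MINT,-.003,0,0),'h',bay(MINT,-.093,0,0.025))
a=cv2.imread('pics/side9.png')[140:290,220:420];cv2.imwrite('pics/s9c.png',cv2.resize(a,None,fx=4,fy=4))
a=cv2.imread('pics/top9.png')[120:230,260:420];cv2.imwrite('pics/t9c.png',cv2.resize(a,None,fx=5,fy=5))
E
```

```text
False -0.09456024435768769 0.0011109672365034653 [-14.41509935   2.86019815  11.33842653]
top caddy []
top caddy_handle [([0.6295, 0.0455, 0.0234], 0.62)]
top jar [([0.3706, -0.1635, 0.0005], 0.63), ([0.6157, 0.1714, 0.0018], 0.55)]
top mill [([0.5384, -0.379, 0.0021], 0.77), ([0.7025, -0.0562, 0.0005], 0.72)]
top susan [([0.4816, 0.3948, 0.0021], 0.7)]
side caddy [([0.6282, 0.0465, 0.0235], 0.48)]
side caddy_handle [([0.7008, -0.056, -0.0001], 0.4)]
side jar [([0.373, -0.1631, -0.0001], 0.95), ([0.6199, 0.1691, -0.0017], 0.79), ([0.625, 0.0443, 0.0227], 0.26)]
side mill [([0.5413, -0.3799, -0.0008], 0.66)]
side susan [([0.4861, 0.3962, 0.0036], 0.82)]
38.65 expect c [np.float64(0.7150500934672595), np.float64(0.02704594088333325), 0] h [np.float64(0.6265528974850433), np.float64(0.043424167383330846), 0.025]
```

View pics/s9c.png

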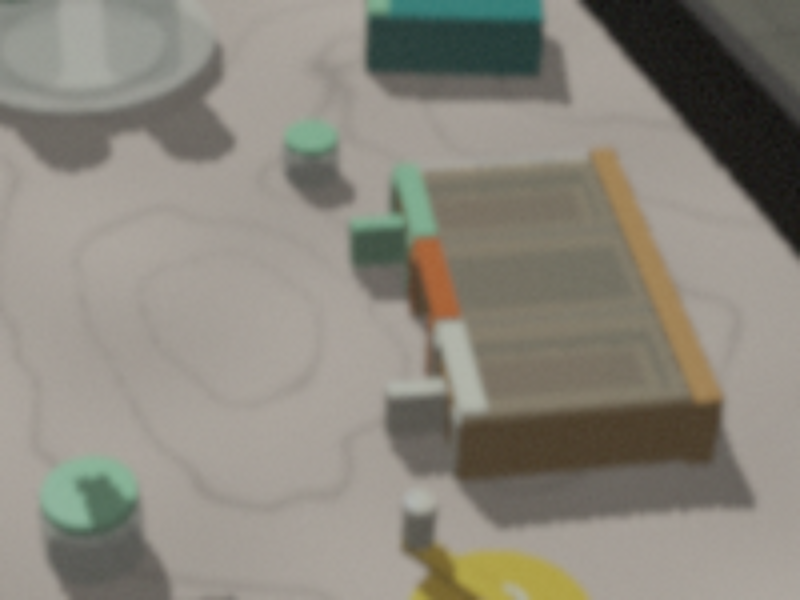

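View pics/t9c.png

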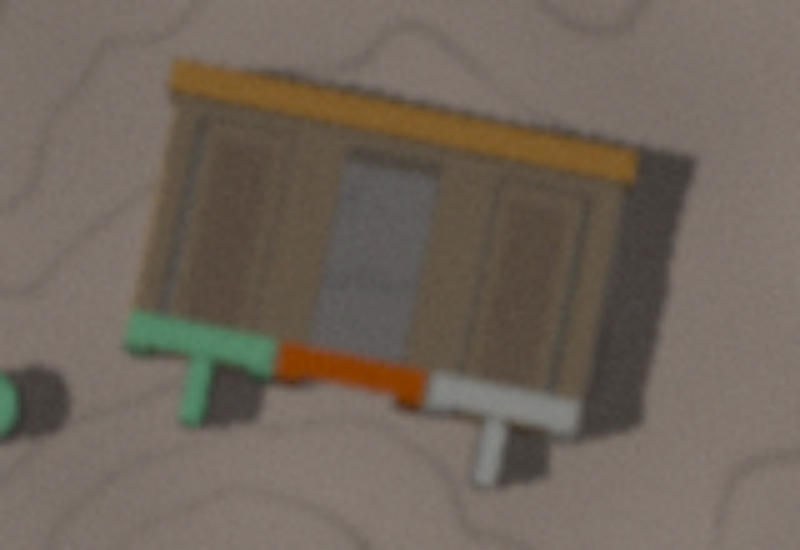

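```bash
python3 - <<'E'
from h import *
r.sign_off(); print(telemetry.current_t())
E
```

```text
the job is handed in; nothing more can be done
the job is handed in; nothing more can be done
```

The caddy is home in the mint-edged bay with its fin sticking out of the mouth, and I handed the job in at about 39 s of the 69 s allowed. No verdict comes back.

**What I did:**
- I set the large jar aside upright at about (0.37, -0.16).
- I pulled the caddy out of the amber bay and let go of it on the counter. I then regripped it at its middle, lifted and turned it half round, put it down in front of the mint bay and let go again.
- I took it by the mint fin and pushed it in until it met the back stop, with about 14.5 N at the end. The tool stopped at -94.6 mm, where I expected about -95 mm.

**Last checks:**
- **Caddy:** in both pictures the mint fin sticks out about as far as the white one on the other caddy. The handle was measured within about 4 mm of the expected home position.
- **Other things:** the jar is upright. The turntable and food mill read where they started, within a few mm. The other caddy looks unmoved in the pictures; the network never reported it.

**Disagreements:**
- After the half-turn the caddy stood about 0.04 rad askew. Gripping the fin straightened most of it, and the slide in met no jam.
- The two cameras differed by about 0.02 rad on the rack's angle, so I used a value in between.
- One push stopped at its start because the force limit I had set was too tight.
- In the last pictures the top camera's network did not report the caddy, and the side camera's placed the handle wrongly. The top camera's handle position and the side camera's caddy mark, which fell on the fin, agree with the pictures.

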